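# Fit and lock the changeover plate on its quick-change base

### The arm

A 6-joint arm with a two-finger parallel gripper is mounted at the origin on the work surface. World frame = base frame: x ahead of the robot, y to its left, z up, the work surface at z = 0. Lengths are in m, angles in degrees, forces in N, time in s.
With the tool pointing down it reaches from about 0.25 to 0.725 m from the base axis. Payload 9.7 kg.
Tool frame: the origin (TCP) lies at the very end of the fingers, on their centre line; the grasp point (between the pads) lies 19 mm behind it; x points along the fingers, y is the direction in which the jaws open and shut, and the axes are right-handed (so a half turn about x gives the same grasp; the last joint's range is limited). The gripper opens to 85 mm and grips with 20 to 120 N. Pads are 22 mm wide; open, the fingers measure 114 mm over their backs; the gripper's body (76 mm by 85 mm) begins 54 mm behind the grasp point. The pads swing forward as they close: fully open they stand 13 mm farther back than shut.
Start: joints at [76.089, 4.979, 10.078, 95.1, 0, 90], TCP at [0.132, 0.534, 0.231] pointing down, gripper open.
Joint ranges: [-179.16, 179.16], [-48.56, 103.87], [-65.8, 70.77], [-126.05, 130.52], [-82.76, 87.17], [-180, 180]. Speed limits (degrees/s): [127.2, 127.2, 147.25, 180, 180, 180].

### API

Orientations are given as [roll, pitch, yaw] about the fixed x, y, z axes, in that order (R = Rz(yaw) Ry(pitch) Rx(roll)).
In Python, from workcell import get_obs, cams, bot gives the robot as it stands.
- The arm moves only by the tool apply_moves, never from a script. Its argument "rows" is a list that holds one entry, the list of rows, each a list of 7 numbers: the shift along the tool's x, y, z in mm, then the turn, a rotation vector about the tool's x, y, z in rad, then the opening, from 0 (shut) to 1 (fully open). A call has 1 to 20 rows; each row is the pose to reach, as a shift and turn from the pose measured when the call began, along the tool's axes at that moment; what a row does not reach only later rows make up. A row lasts 1/10 s, in which the tool goes at most 50 mm and 8.59 degrees, less where a joint would pass 70% of its speed; a pose out of reach is approached as far as the arm can. A call with a gripper value outside its range is refused whole. The fingers move at their own pace and stop on an object; "newtons" is the grip in N (left out, the last holds). Time passes only in rows, so rows that repeat a pose let the fingers close. It gives the time, the measured TCP pose, the force and the opening at its end, in the units of the state.
- get_obs(): the state, without advancing time (a new reading comes with each control period).
- cams.camera(name): name is "side" or "top"; returns a dict with "pixels" (400x640x3 uint8, red, green, blue), "range_z" (400x640 float32, m along the optical axis (not along the pixel's ray), 0 where there is no reading), "fx", "fy", "cx", "cy" (pixels), "eye" and "attitude" of the camera in the world. Camera axes: x right, y up, looking along -z (the intrinsics and any distortion apply to the point x, -y, -z); pixel columns grow to the right and rows downward; lengths in m; the calibration is good to about 2 mm. A picture is of the moment at which its call begins.
- bot.job_done(): hands the job in, once; it reports no verdict.
Trained networks look in a picture, given as the dict that the camera call returned (one of the last four; its "shot" number tells which), for a name from the list of things; names that differ only in an ending like _2 or _b are one class to them, and where a whole thing is asked for, a point or a joint stands for the part that bears it (a point fixed in the world has none). Each returns a list of dicts, best first, with "confidence" (0 to 1); they miss things now and then, are a little off and sometimes report something else, mostly with a low value. They report only what shows in the picture. A call takes as long as a camera call.
- cams.find_in(label, picture): "at" ([x, y, z] in m, in world coordinates, good to about 4 mm: the middle of the surface that is visible of it).
The state is a dict: "time": time; "q": joint angles; "qd": joint speeds; "joint_efforts": joint torques, N m; "ee_pos": TCP position; "tcp_rot": TCP orientation; "wrist_force": force on the tool from outside, world axes, zero at the start; "torque": the same for the moment, N m; "opening": finger opening in m.
Only numpy, scipy, OpenCV 4.12 (cv2) and the standard library are available. Lean on these libraries where they do the work, as an engineer would, in place of code of your own. Each camera call takes 0.05 s, during which the arm holds its last target.

### The job

Fit the wider of the two fixture plates standing in the tray flat on the quick-change base, fully down over both dowels, and lock it there with the T-handled ball-lock pin: draw the pin from its parking bush and push it down through the plate's middle hole into the base until it snaps and its shoulder is flush on the plate. Let go of everything, and leave the narrow plate in the tray and the other things on the bench where they are.

Things in the scene. Friction and masses are not known exactly. Their poses are not given: they have to be found in the camera images.
- jig: Quick-change base bolted to the bench, left or right, turned up to 0.22 rad: dark steel top 16 mm thick on two rails, top face 40 mm above the bench. Origin on the bench under the top's middle, z up, y along the row dowel, lock bush, dowel, parking bush. The top spans x -50 to 50, y -104 to 104 mm; bolted foot flanges, 14 mm high, reach to y -129 and 129 mm.
- dowel_a (a point): Foot, on the base's top face, of the steel dowel at the base's y = -76 mm (x = 0): upright, 12 mm diameter, 16 mm tall above that face, its upper 5.5 mm tapering to 6 mm diameter.
- dowel_b (a point): Foot of the other, equal dowel, at the base's y = +32 mm (x = 0).
- lock_bush (a point): Centre of the mouth of the lock bush in the base's top face, midway between the dowels (54 mm from each), at the base's y = -22 mm; axes as the base's. A plain vertical through hole, 17 mm diameter and 16 mm deep, open below.
- park_bush (a point): Centre of the mouth of the parking bush, at the base's y = +78 mm: a 36 mm square, 12 mm high steel block on the top face with a 17 mm hole right through block and top (28 mm in all). The pin is parked here, fully home, at the start.
- pin_handle (a point): Centre of the T-handle of the steel ball-lock pin (about 0.18 kg). Own z runs up along the pin, own x along the handle bar, which is 60 mm (x) x 16 mm (y) x 18 mm (z) with a 5 mm high button on top. Below it a neck of 16 mm diameter, then a shoulder of 26 mm diameter, 5 mm thick, underside 32 mm below this point. It works at any turn about its axis.
- pin_tip (a point): Tip of the pin, 74 mm below the handle's centre, 42 mm below the shoulder's underside. The shank is 16 mm diameter, its last 6.5 mm a cone to 9 mm. Two spring balls stand 2.5 mm out of it, centred 8.5 mm above the tip: they resist with some 8 to 16 N on entering a hole and on being drawn back into one, drag little inside, and snap out below the base about 2 mm before home.
- plate_center (a point): Centre of the wider fixture plate: aluminium, about 0.32 kg, 60 mm wide (own x), 140 mm long (own y), 12 mm thick (own z). Two 13.5 mm locating holes at y = -54 and +54 mm and a 17.5 mm pin hole in the middle, all right through. Both faces and both ends are alike: either may be up or first. Fitted, its centre is 46 mm above the bench and the pin's shoulder rests on its upper face.
- plate_edge (a point): Middle of the upper long edge (own -x side) of the same plate as it starts: standing on its other long edge in a slot of the tray, own x vertical, this edge 65 mm above the bench. Fitted, the plate lies too low for a level gripper, so lay it flat on the bench (it is clear in the middle, between base and tray and nearer the robot) and take it again across its width.
- tray: Grey shallow plastic tray fixed to the bench on the side away from the base, turned up to 0.22 rad: 160 mm (x) x 168 mm (y), 36 mm high, origin on the bench under its centre, inner floor 5 mm up. Two slots, 15 mm wide between ribs at the end walls, hold the plates on edge along y, at x = -32 and +32 mm; which plate is in which slot varies.
- narrow_plate: The narrower fixture plate, aluminium, 42 mm x 140 mm x 12 mm, standing on edge in the other slot of the tray, top edge 47 mm above the bench; not wanted. Origin in the centre of one face; own x vertical, own y along its length.
- spanner_grip (a point): Steel spanner 170 mm long lying on the bench nearer the robot; point on its shank.
- driver_grip (a point): Screwdriver 190 mm long lying on the bench nearer the robot; point on its handle.
- oil: White upright oil bottle, 56 mm diameter, 130 mm tall, beyond the middle of the bench; origin under its centre.
- flange: Dark steel flange with a spigot, 80 mm diameter, 55 mm tall, near the oil bottle; origin under its centre.
- channel: Aluminium channel sample 110 x 45 x 30 mm lying on the bench near the left front; origin under its centre.
- tin: Grey closed tin, 72 mm diameter, 55 mm tall, on the right front of the bench; origin under its centre.

How it is judged (in metres and radians):
On the way:
1. the wider plate lies fully down over both dowels of the base (x of plate_center in the frame of lock_bush between -0.0025 and 0.0025 m and y of plate_center in the frame of lock_bush between -0.0025 and 0.0025 m and z of plate_center in the frame of lock_bush between 0.004 and 0.0075 m and angle between the z axis of plate_center and the z axis of lock_bush, either way round below 0.03 rad and angle between the y axis of plate_center and the y axis of lock_bush, either way round below 0.04 rad), for 0.2 s.
At the end, for the whole second after the job is handed in: The wider plate lies flat on the base, fully down over both dowels (centre within 2.5 mm of its place sideways and 1.5 mm in height, flat within 0.03 rad), and the pin stands upright in the middle hole, snapped in with its shoulder within 1.5 mm of the plate's face; both are let go and stay so (all of step 1 and x of pin_handle in the frame of lock_bush between -0.004 and 0.004 m and y of pin_handle in the frame of lock_bush between -0.004 and 0.004 m and z of pin_handle in the frame of lock_bush between 0.042 and 0.0455 m and angle between pin_handle's own z axis and vertical below 0.06 rad); the robot touches nothing.
It fails at once if the narrow plate was moved more than 40 mm (distance of narrow_plate from where it was at the start of the episode above 0.04 m).
It fails at once if a bystander (spanner, screwdriver, oil bottle, flange, channel or tin) was moved more than 40 mm (distance of any of spanner_grip, driver_grip, oil, flange, channel, tin from where it was at the start of the episode above 0.04 m).
It also fails if it takes over 69 s, if anything falls off the work surface, if the arm or the gripper's body presses on something with over 40 N, if the wrist force passes 120 N, or if a joint passes its speed limit or range.

## Working session

There is one attempt and no reset: what is moved stays moved. The work goes in short steps, Python scripts to look and compute and a tool call to move; the robot and the scene stay as the last step left them, time stands still between calls to the robot, and variables do not carry over. Pictures are saved under pics/ and viewed, and the job is handed in when it is done.

Besides the shell and the picture viewer there is one more tool, called after "Call:" in YAML: its name, and indented under it one key for each argument. apply_moves: Moves the arm, as the interface text tells. Its arguments: {"type":"object","properties":{"rows":{"type":"array"},"newtons":{"type":"number"}},"required":["rows"]}

```bash
ls; mkdir -p pics; python3 - <<'E'
from workcell import get_obs, cams, bot
import cv2, numpy as np, pickle
print(get_obs())
for n in ("side","top"):
    c=cams.camera(n); cv2.imwrite(f"pics/{n}0.png",cv2.cvtColor(c["pixels"],cv2.COLOR_RGB2BGR))
    pickle.dump(c,open(f"{n}0.pkl","wb"))
    print(n,{k:c[k] for k in c if k not in("pixels","range_z")})
    for l in ["jig","dowel_a","lock_bush","park_bush","pin_handle","plate_center","plate_edge","tray","narrow_plate","spanner_grip","driver_grip","oil","flange","channel","tin"]:
        r=cams.find_in(l,c)
        print(l,[(np.round(x["at"],3).tolist(),round(x["confidence"],2)) for x in r[:3]])
E
```

```text
pics
{'time': 0.0, 'q': array([ 7.60876202e+01,  5.01123887e+00,  1.00357199e+01,  9.50999418e+01,
       -4.09294715e-04,  9.00013702e+01]), 'qd': array([ 0.03590094,  0.02301268, -0.01387108,  0.04053028,  0.02448727,
        0.02601571]), 'joint_efforts': array([ 2.76390594e-03, -5.20387745e+01,  4.64802217e+01,  1.64272625e-02,
        6.34498406e-05,  1.60182694e-07]), 'ee_pos': array([0.13218879, 0.53364717, 0.23059308]), 'tcp_rot': array([ -89.6878642 ,   89.9245381 , -103.60161398]), 'wrist_force': array([ 0.45690064, -0.04014736, -0.26705517]), 'torque': array([-0.00112897, -0.05694255,  0.01576612]), 'opening': 0.08535631196891562}
side {'fx': 410.48983341587785, 'fy': 410.48983341587785, 'cx': 318.6295222477653, 'cy': 191.91598738766547, 'eye': array([ 0.02853026, -0.55098461,  0.87081055]), 'attitude': array([ 42.74399141,   0.84547988, -41.67057311]), 'shot': 1}
jig [([0.548, 0.203, 0.045], 0.74)]
dowel_a [([0.548, 0.201, 0.044], 0.71)]
lock_bush [([0.547, 0.199, 0.04], 0.69)]
park_bush [([0.545, 0.199, 0.044], 0.94)]
pin_handle [([0.57, 0.299, 0.088], 0.42), ([0.596, -0
[... 887 characters left out ...]
.216, 0.04], 0.88), ([0.313, -0.267, 0.021], 0.39)]
park_bush [([0.552, 0.217, 0.037], 0.93), ([0.351, 0.279, 0.01], 0.39)]
pin_handle [([0.579, 0.3, 0.091], 0.5), ([0.534, -0.257, 0.044], 0.28)]
plate_center [([0.597, -0.256, 0.062], 0.85)]
plate_edge [([0.592, -0.256, 0.062], 0.8), ([0.549, 0.221, 0.039], 0.16)]
tray [([0.568, -0.26, 0.005], 0.83), ([0.575, 0.304, 0.093], 0.59), ([0.598, -0.254, 0.061], 0.31)]
narrow_plate [([0.534, -0.256, 0.044], 0.78)]
spanner_grip [([0.35, 0.277, 0.007], 0.66)]
driver_grip [([0.313, -0.265, 0.02], 0.66)]
oil [([0.688, 0.044, 0.083], 0.6)]
flange []
channel [([0.314, 0.418, 0.006], 0.85)]
tin [([0.406, -0.419, 0.06], 0.57), ([0.6, -0.253, 0.059], 0.27)]
```

View pics/side0.png

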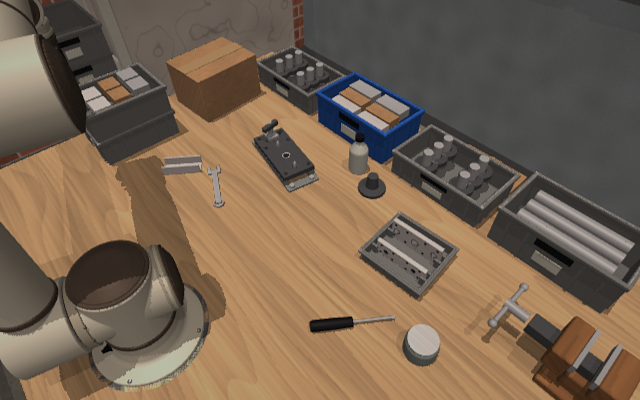

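View pics/top0.png

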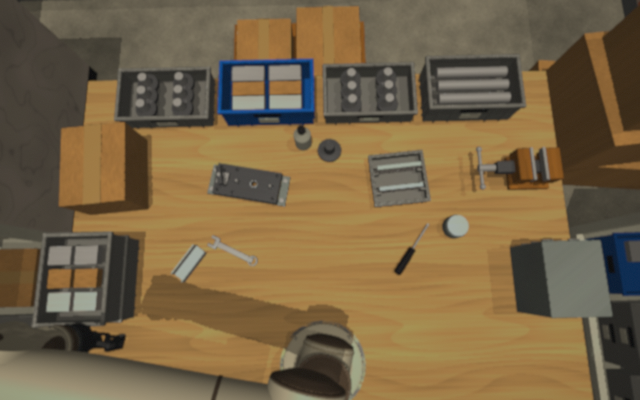

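The side view shows the base at about (285,155) and the tray at (408,252). The far slot, at about (415,238), holds the wider plate. Next I'll take zoomed crops and depth measurements.

```bash
cat > h.py <<'E'
import numpy as np, cv2, pickle
from scipy.spatial.transform import Rotation as R
def Rc(c): return R.from_euler('xyz',c["attitude"],degrees=True).as_matrix()
def cloud(c):
    d=c["range_z"]; v,u=np.mgrid[0:d.shape[0],0:d.shape[1]]
    p=np.stack([(u-c["cx"])/c["fx"]*d,-(v-c["cy"])/c["fy"]*d,-d],-1)
    return p@Rc(c).T+c["eye"]
def ray(c,u,v,z):
    r=Rc(c)@np.array([(u-c["cx"])/c["fx"],-(v-c["cy"])/c["fy"],-1]); return c["eye"]+r*(z-c["eye"][2])/r[2]
def proj(c,P):
    q=(np.atleast_2d(P)-c["eye"])@Rc(c); return np.stack([c["cx"]-c["fx"]*q[:,0]/q[:,2],c["cy"]+c["fy"]*q[:,1]/q[:,2]],-1)
def crop(c,u0,v0,u1,v1,k,name,pts=()):
    im=cv2.cvtColor(c["pixels"],cv2.COLOR_RGB2BGR)[v0:v1,u0:u1]
    im=cv2.resize(im,None,fx=k,fy=k,interpolation=cv2.INTER_CUBIC)
    for p in pts: cv2.circle(im,(int((p[0]-u0+.5)*k),int((p[1]-v0+.5)*k)),2,(0,0,255),-1)
    cv2.imwrite(name,im)
E
python3 - <<'E'
from h import *
s=pickle.load(open("side0.pkl","rb"));t=pickle.load(open("top0.pkl","rb"))
crop(s,240,110,330,200,6,"pics/s_jig.png");crop(t,200,155,300,215,7,"pics/t_jig.png")
crop(s,350,205,465,300,6,"pics/s_tray.png");crop(t,360,140,440,215,7,"pics/t_tray.png")
for n,c in(("s",s),("t",t)):
    P=cloud(c); x,y,z=P[...,0],P[...,1],P[...,2]; ok=c["range_z"]>0
    for nm,m in (("jigtop",(abs(x-.55)<.1)&(abs(y-.21)<.15)&(abs(z-.04)<.006)),
      ("pin",(abs(x-.57)<.06)&(abs(y-.30)<.06)&(z>.07)),
      ("wide",(abs(x-.597)<.03)&(abs(y+.258)<.1)&(z>.053)),
      ("narrow",(abs(x-.533)<.03)&(abs(y+.258)<.1)&(z>.04)),
      ("bench",(abs(x-.45)<.03)&(abs(y)<.1)),):
        m&=ok; p=P[m]
        if len(p)<5: print(n,nm,len(p)); continue
        r=cv2.minAreaRect(p[:,:2].astype(np.float32)*1000)
        print(n,nm,len(p),"c",np.round(r[0],1),np.round(r[1],1),round(r[2],1),"z",np.round(np.percentile(p[:,2],[5,50,95]),4))
E
```

```text
s jigtop 1447 c [561.6 231.6] [213.7 102.9] 79.3 z [0.0382 0.0419 0.0446]
s pin 130 c [574.5 307. ] [61.5 18.8] 8.4 z [0.077  0.0914 0.0987]
s wide 433 c [ 598.9 -253.6] [ 15.8 140. ] 5.3 z [0.0543 0.0655 0.069 ]
s narrow 374 c [ 532.1 -261.5] [170.9  40.7] 87.3 z [0.0408 0.0481 0.0508]
s bench 1296 c [4.5e+02 2.0e-01] [199.4  59.9] 90.0 z [-0.0009  0.0018  0.0043]
t jigtop 1747 c [560.6 230.1] [209.5 102.3] 79.4 z [0.0361 0.0401 0.0441]
t pin 113 c [574.3 306.1] [59.6 16.7] 9.9 z [0.0814 0.0922 0.0976]
t wide 205 c [ 598.6 -255.2] [ 13.3 140.4] 5.3 z [0.0565 0.0642 0.069 ]
t narrow 182 c [ 535.4 -258.3] [165.4  32.1] 86.0 z [0.0424 0.047  0.051 ]
t bench 1131 c [450.   -0.5] [199.   59.9] 90.0 z [-0.004   0.0002  0.0046]
```

View pics/s_jig.png

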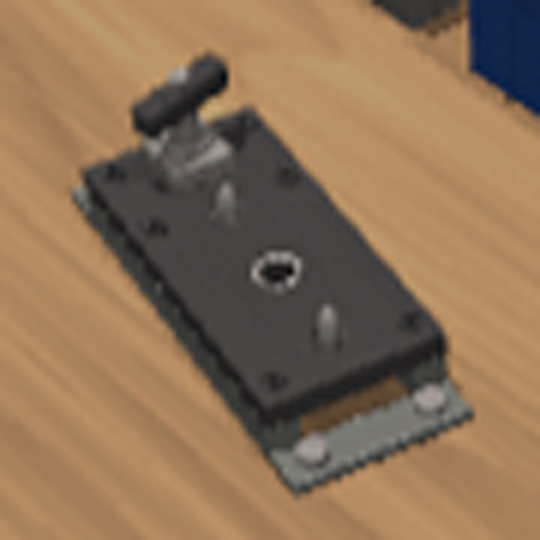

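View pics/t_jig.png

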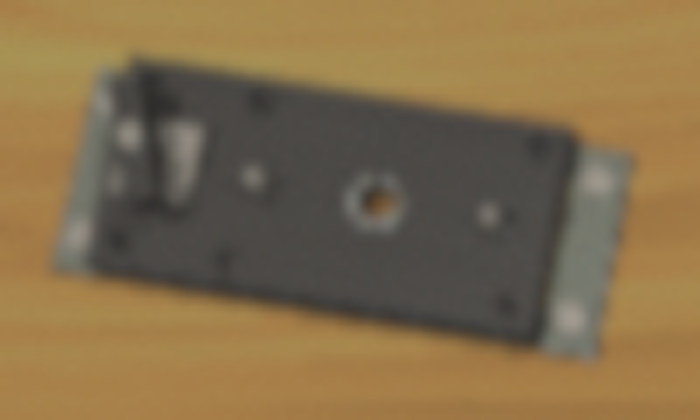

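View pics/s_tray.png

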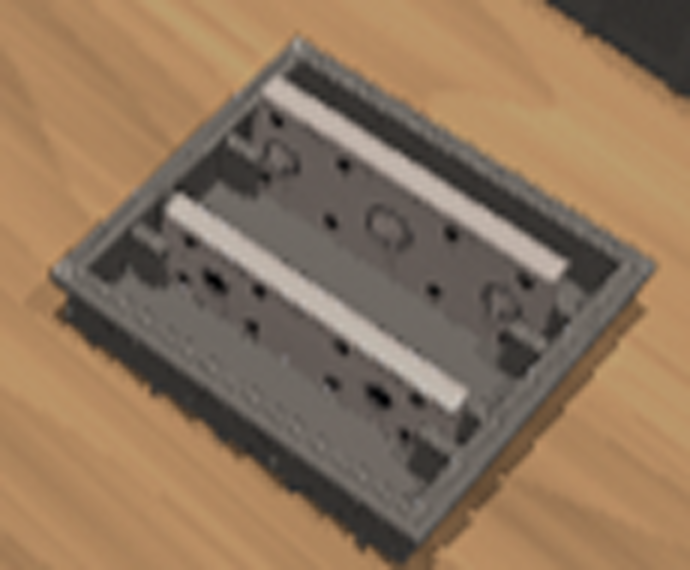

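View pics/t_tray.png

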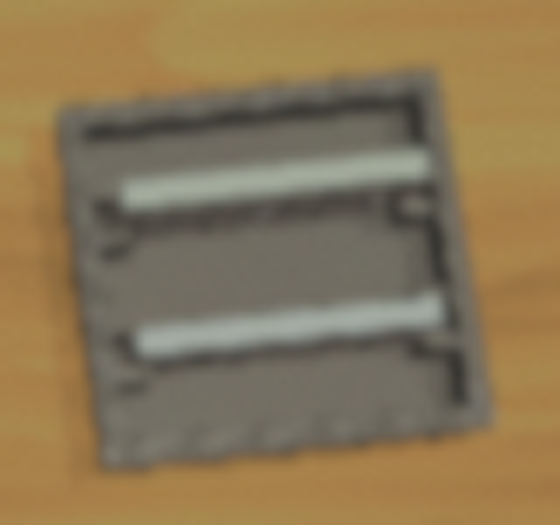

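The crops agree with the depth fits. The base yaw is about −10.7° and the lock bush is about (0.557, 0.209). The wide plate has a 13–16 mm × 140 mm top edge at z 0.065, centred at (0.599, −0.254). I'll cross-check these by triangulating the bush, dowels and plate ends, then work out the first move.

```bash
cat >> h.py <<'E'
def tri(c1,p1,c2,p2):
    A=[];b=[]
    for c,p in((c1,p1),(c2,p2)):
        r=Rc(c)@np.array([(p[0]-c["cx"])/c["fx"],-(p[1]-c["cy"])/c["fy"],-1]); r/=np.linalg.norm(r)
        M=np.eye(3)-np.outer(r,r); A.append(M); b.append(M@c["eye"])
    return np.linalg.lstsq(np.vstack(A),np.hstack(b),rcond=None)[0]
def rot(deg_yaw_jaw,tilt=0):
    """tool x down, tool y at azimuth deg; tilt: tool x leans toward horizontal perp to y"""
    a=np.radians(deg_yaw_jaw); y=np.array([np.cos(a),np.sin(a),0]); x=np.array([0,0,-1.]); z=np.cross(x,y)
    return np.stack([x,y,z],1)
def go(pos,Rg):
    from workcell import get_obs
    o=get_obs(); Rn=R.from_euler('xyz',o["tcp_rot"],degrees=True).as_matrix()
    sh=Rn.T@(np.array(pos)-o["ee_pos"])*1000; rv=R.from_matrix(Rn.T@Rg).as_rotvec()
    print("t",round(o["time"],2),"shift",np.round(sh,1),"turn",np.round(rv,4),"|t|deg",round(np.degrees(np.linalg.norm(rv)),1),"F",np.round(o["wrist_force"],1),"open",round(o["opening"],4))
E
python3 - <<'E'
from h import *
from workcell import get_obs
s=pickle.load(open("side0.pkl","rb"));t=pickle.load(open("top0.pkl","rb"))
o=get_obs();print(R.from_euler('xyz',o["tcp_rot"],degrees=True).as_matrix().round(3))
def S(u0,v0,k,x,y): return (u0+x/k-.5+0.0,v0+y/k-.5)
for n,a,b in (("lock",S(240,110,6,276,271),S(200,155,7,377,203)),
 ("dowA top",S(240,110,6,327,308),S(200,155,7,488,214)),
 ("dowB top",S(240,110,6,226,183),S(200,155,7,253,177)),
 ("plate +y end",S(350,205,6,271,88),S(360,140,7,124,196)),
 ("plate -y end",S(350,205,6,560,272),S(360,140,7,427,164)),
 ("jig nearcorner",S(240,110,6,268,405),S(200,155,7,537,338))):
    print(n,tri(s,a,t,b).round(4), ray(s,*a,.04).round(4),ray(t,*b,.04).round(4))
# intensities: lock bush fits at fixed z etc
for jaw in (5.3,185.3): go([.5988,-.2544,.16],rot(jaw))
E
```

```text
[[-0.     0.24   0.971]
 [-0.     0.971 -0.24 ]
 [-1.    -0.    -0.   ]]
lock [0.5537 0.2071 0.0459] [0.5579 0.2124 0.04  ] [0.5547 0.2084 0.04  ]
dowA top [0.5437 0.154  0.0632] [0.5595 0.1739 0.04  ] [0.5484 0.1577 0.04  ]
dowB top [0.5632 0.2589 0.065 ] [0.5812 0.2835 0.04  ] [0.5682 0.2653 0.04  ]
plate +y end [ 0.5916 -0.1859  0.0673] [ 0.6113 -0.1738  0.04  ] [ 0.5987 -0.1893  0.04  ]
plate -y end [ 0.6034 -0.323   0.0687] [ 0.6251 -0.3154  0.04  ] [ 0.6108 -0.3294  0.04  ]
jig nearcorner [0.4897 0.1336 0.0489] [0.4958 0.1406 0.04  ] [0.4904 0.1352 0.04  ]
t 1.6 shift [  71.3 -653.   642.4] turn [1.2355 0.     0.    ] |t|deg 70.8 F [ 0.7  0.8 -0.4] open 0.0854
t 1.6 shift [  71.3 -653.   642.4] turn [-1.9061 -0.      0.    ] |t|deg 109.2 F [ 0.7  0.8 -0.4] open 0.0854
```

Call:
apply_moves:
  rows:
    - [[20,-650,640,1.2355,0,0,0.35],[20,-650,640,1.2355,0,0,0.35],[20,-650,640,1.2355,0,0,0.35],[20,-650,640,1.2355,0,0,0.35],[20,-650,640,1.2355,0,0,0.35],[20,-650,640,1.2355,0,0,0.35],[20,-650,640,1.2355,0,0,0.35],[20,-650,640,1.2355,0,0,0.35],[20,-650,640,1.2355,0,0,0.35],[20,-650,640,1.2355,0,0,0.35],[20,-650,640,1.2355,0,0,0.35],[20,-650,640,1.2355,0,0,0.35],[20,-650,640,1.2355,0,0,0.35],[20,-650,640,1.2355,0,0,0.35],[20,-650,640,1.2355,0,0,0.35],[20,-650,640,1.2355,0,0,0.35],[20,-650,640,1.2355,0,0,0.35],[20,-650,640,1.2355,0,0,0.35],[71,-653,642.4,1.2355,0,0,0.35],[71,-653,642.4,1.2355,0,0,0.35]]
  newtons: 60

```text
time: 3.6
ee_pos: [0.5979, -0.2561, 0.1536]
tcp_rot: [-116.9, 89.6, 158.2]
wrist_force: [-1.3, -0.1, -1.2]
opening: 0.0299
```

```bash
python3 - <<'E'
from h import *
from workcell import get_obs,cams
print(get_obs()["q"].round(1))
go([.5988,-.2544,.036],rot(5.3))
c=cams.camera("side");crop(c,330,130,490,300,4,"pics/s1.png")
go([.5988,-.2544,.036],rot(5.3))
E
```

```text
[-23.2  18.6  17.4  89.2  -0.   61.7]
t 3.6 shift [117.6   1.9  -1.1] turn [-0.0024 -0.0036  0.007 ] |t|deg 0.5 F [-1.3 -0.1 -1.2] open 0.0299
t 3.65 shift [1.198e+02 2.100e+00 1.000e-01] turn [-0.0015 -0.0034  0.0061] |t|deg 0.4 F [-0.2  0.4 -0.4] open 0.0301
```

View pics/s1.png

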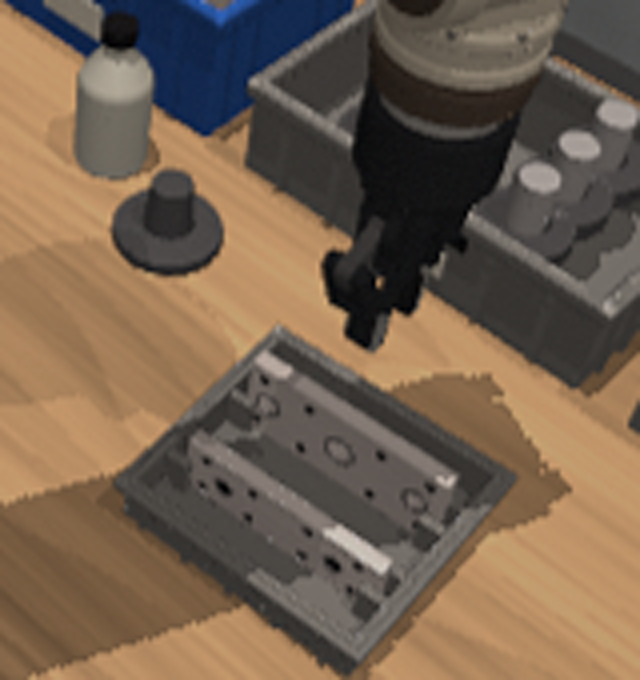

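The gripper, with tips at about (365,340), is above the middle of the far plate. I'll descend and grip.

Call:
apply_moves:
  rows:
    - [[40,1,0,-0.002,-0.0035,0.006,0.35],[80,2,0,-0.002,-0.0035,0.006,0.35],[100,2,0,-0.002,-0.0035,0.006,0.35],[110,2,0,-0.002,-0.0035,0.006,0.35],[120,2,0,-0.002,-0.0035,0.006,0.35],[120,2,0,-0.002,-0.0035,0.006,0.35],[120,2,0,-0.002,-0.0035,0.006,0],[120,2,0,-0.002,-0.0035,0.006,0],[120,2,0,-0.002,-0.0035,0.006,0],[120,2,0,-0.002,-0.0035,0.006,0],[120,2,0,-0.002,-0.0035,0.006,0]]
  newtons: 60

```text
time: 4.75
ee_pos: [0.5994, -0.2546, 0.0376]
tcp_rot: [62.0, 89.9, -22.7]
wrist_force: [-0.7, 1.6, 6.3]
opening: 0.0113
```

```bash
python3 - <<'E'
from h import *
go([.5988,-.2544,.036],rot(5.3))
E
```

```text
t 4.75 shift [ 1.6 -0.6 -0.2] turn [ 0.0006  0.0011 -0.002 ] |t|deg 0.1 F [-0.7  1.6  6.3] open 0.0113
```

Call:
apply_moves:
  rows:
    - [[-20,0,0,0,0,0,0],[-60,0,0,0,0,0,0],[-100,0,0,0,0,0,0],[-120,0,0,0,0,0,0],[-120,0,0,0,0,0,0]]

```text
time: 5.25
ee_pos: [0.6005, -0.2551, 0.1615]
tcp_rot: [61.6, 89.5, -23.1]
wrist_force: [1.2, 0.3, -3.0]
opening: 0.011
```

```bash
python3 - <<'E'
from h import *
from workcell import get_obs
th=np.radians(50); x=np.array([np.sin(th),0,-np.cos(th)]); y=np.array([np.cos(th),0,np.sin(th)])
Rg=np.stack([x,y,np.cross(x,y)],1); np.save("Rg.npy",Rg)
go([.445,0,.10],Rg); print(get_obs()["q"].round(1))
E
```

```text
t 5.25 shift [  59.5 -131.6 -268.6] turn [ 0.0885 -0.0372  0.8647] |t|deg 49.8 F [ 1.2  0.3 -3. ] open 0.011
[-23.   18.   17.5  89.   -0.   61.7]
```

Call:
apply_moves:
  rows:
    - [[10,-30,-60,0.01,0,0.1,0],[20,-50,-110,0.02,-0.01,0.22,0],[30,-75,-155,0.04,-0.02,0.36,0],[40,-95,-195,0.06,-0.03,0.5,0],[50,-112,-230,0.07,-0.03,0.64,0],[55,-125,-255,0.08,-0.035,0.76,0],[59.5,-131.6,-268.6,0.0885,-0.0372,0.8647,0],[59.5,-131.6,-268.6,0.0885,-0.0372,0.8647,0],[59.5,-131.6,-268.6,0.0885,-0.0372,0.8647,0]]

```text
time: 6.15
ee_pos: [0.5158, -0.0049, 0.0833]
tcp_rot: [90.2, 43.1, 0.2]
wrist_force: [0.1, -0.5, -3.8]
opening: 0.0113
```

```bash
python3 - <<'E'
from h import *
from workcell import get_obs,cams
Rg=np.load("Rg.npy")
print(get_obs()["q"].round(1))
c=cams.camera("side");crop(c,200,100,400,300,3,"pics/s2.png")
go([.445,0,.026],Rg)
E
```

```text
[ -1.1 -48.4 -59.3  32.2   0.9  89.4]
t 6.2 shift [-14.1 -89.8  -3.3] turn [-0.0009 -0.0041  0.0505] |t|deg 2.9 F [-1.3 -0.8 -7.2] open 0.0107
```

View pics/s2.png

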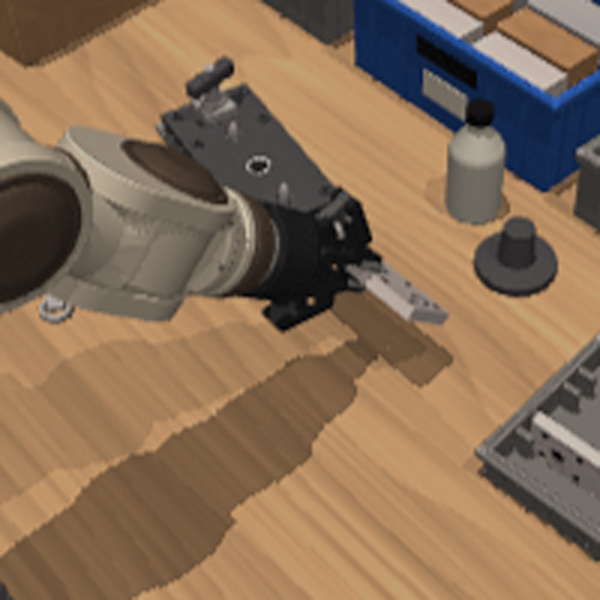

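The wrist stopped at joint 2's limit, because the outward tilt doesn't reach this close in. The plate is held well at about (395,285). I'll use less tilt and lay it down a bit farther out.

```bash
python3 - <<'E'
from h import *
from workcell import get_obs
th=np.radians(38); x=np.array([np.sin(th),0,-np.cos(th)]); y=np.array([np.cos(th),0,np.sin(th)])
Rg=np.stack([x,y,np.cross(x,y)],1); np.save("Rg.npy",Rg)
go([.52,-.02,.06],Rg)
E
```

```text
t 6.2 shift [ 17.6 -13.8  16.8] turn [-0.0004 -0.0041 -0.1589] |t|deg 9.1 F [-1.3 -0.8 -7.2] open 0.0107
```

Call:
apply_moves:
  rows:
    - [[6,-5,6,0,-0.001,-0.06,0],[12,-10,12,0,-0.003,-0.11,0],[17.6,-13.8,16.8,0,-0.004,-0.16,0],[17.6,-13.8,16.8,0,-0.004,-0.16,0],[17.6,-13.8,16.8,0,-0.004,-0.16,0]]

```text
time: 6.7
ee_pos: [0.5192, -0.02, 0.0583]
tcp_rot: [90.1, 52.2, 0.0]
wrist_force: [0.9, -0.0, -3.5]
opening: 0.0112
```

```bash
python3 - <<'E'
from h import *
from workcell import get_obs
print(get_obs()["q"].round(1))
go([.52,-.02,.033],np.load("Rg.npy"))
E
```

```text
[ -3.3 -37.3 -52.   37.5   2.1  87.4]
t 6.7 shift [ 20.4 -14.9  -0. ] turn [-0.0008 -0.0001  0.0028] |t|deg 0.2 F [ 0.9 -0.  -3.5] open 0.0112
```

Call:
apply_moves:
  rows:
    - [[10,-8,0,0,0,0,0],[20.4,-14.9,0,0,0,0.003,0],[20.4,-14.9,0,0,0,0.003,0],[22,-16.2,0,0,0,0.003,0],[23.6,-17.4,0,0,0,0.003,0],[23.6,-17.4,0,0,0,0.003,0]]

```text
time: 7.3
ee_pos: [0.5201, -0.02, 0.0295]
tcp_rot: [90.1, 51.9, 0.0]
wrist_force: [0.7, -0.6, -2.4]
opening: 0.0108
```

```bash
python3 - <<'E'
from h import *
from workcell import get_obs
o=get_obs();print(o["q"].round(1),o["wrist_force"].round(1))
E
```

```text
[ -3.3 -36.  -54.7  33.3   2.1  87.4] [ 0.7 -0.6 -2.4]
```

Call:
apply_moves:
  rows:
    - [[0,0,0,0,0,0,0.3],[0,0,0,0,0,0,0.3],[0,0,0,0,0,0,0.3],[-8,0,0,0,0,0,0.3],[-16,0,0,0,0,0,0.3],[-24,0,0,0,0,0,0.3],[-32,0,0,0,0,0,0.3],[-40,0,0,0,0,0,0.3],[-50,0,0,0,0,0,0.3],[-55,0,0,0,0,0,0.3]]

```text
time: 8.3
ee_pos: [0.4861, -0.02, 0.0742]
tcp_rot: [90.0, 51.8, 0.0]
wrist_force: [-0.2, -0.1, -0.5]
opening: 0.0255
```

```bash
python3 - <<'E'
from h import *
from workcell import get_obs,cams
c=cams.camera("side");crop(c,200,100,400,300,3,"pics/s3.png")
o=get_obs();print(o["q"].round(1),o["wrist_force"].round(1))
go([.5,-.02,.2],rot(0))
E
```

```text
[ -3.7 -44.9 -53.9  42.9   2.3  87.1] [0.3 0.4 0.8]
t 8.35 shift [-90.   88.3  -0.1] turn [-7.000e-04 -2.000e-04 -6.664e-01] |t|deg 38.2 F [0.3 0.4 0.8] open 0.0257
```

View pics/s3.png

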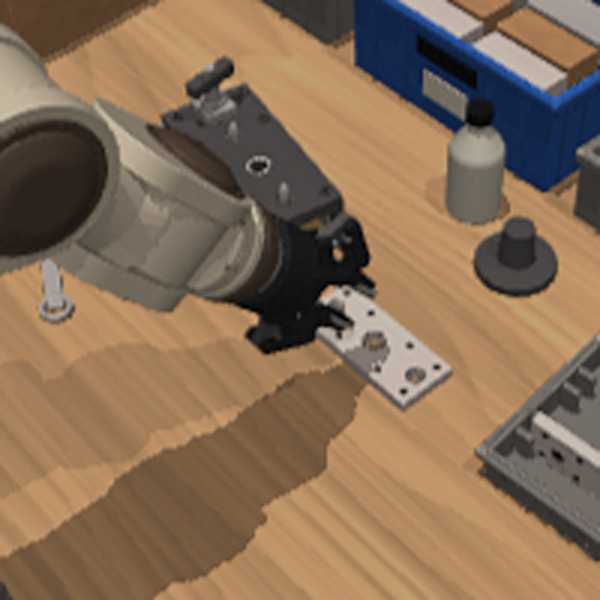

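The plate now lies flat on the bench at about (385,345) in the crop. I'll lift clear and measure it.

Call:
apply_moves:
  rows:
    - [[-35,0,0,0,0,-0.05,0.5],[-55,25,0,0,0,-0.18,0.8],[-70,50,0,0,0,-0.32,1],[-90,70,-40,0,0,-0.45,1],[-90,80,-80,0,0,-0.58,1],[-90,88,-110,0,0,-0.666,1],[-90,88,-130,0,0,-0.666,1],[-90,88,-130,0,0,-0.666,1]]

```text
time: 9.15
ee_pos: [0.5009, 0.1125, 0.1975]
tcp_rot: [-89.1, 89.7, -178.9]
wrist_force: [-0.4, -0.7, -0.3]
opening: 0.0854
```

```bash
cat > m.py <<'E'
from h import *
from workcell import get_obs,cams
import sys
o=get_obs();print(o["ee_pos"].round(3),o["q"].round(1),o["opening"])
for n in("side","top"):
    c=cams.camera(n);pickle.dump(c,open(n+"4.pkl","wb"))
    P=cloud(c); x,y,z=P[...,0],P[...,1],P[...,2]
    m=(abs(x-.505)<.08)&(abs(y+.02)<.11)&(z>.0075)&(z<.02)&(c["range_z"]>0); p=P[m]
    r=cv2.minAreaRect(p[:,:2].astype(np.float32)*1000); print(n,len(p),r,np.percentile(p[:,2],[5,50,95]))
    q=P[(abs(x-.55)<.1)&(abs(y-.21)<.15)&(abs(z-.04)<.006)&(c["range_z"]>0)]
    print("jig",cv2.minAreaRect(q[:,:2].astype(np.float32)*1000))
    for l in("plate_center",): print([(np.round(a["at"],3),a["confidence"]) for a in cams.find_in(l,c)[:2]])
    b=proj(c,[.5,-.02,.012])[0].astype(int); crop(c,b[0]-60,b[1]-50,b[0]+60,b[1]+50,5,f"pics/{n}4.png")
E
python3 m.py
```

```text
[0.501 0.112 0.198] [ 1.260e+01 -4.000e-01  8.000e-01  9.140e+01  1.000e-01  1.025e+02] 0.08540848177599031
side 918 ((505.0229797363281, -18.064178466796875), (142.67453002929688, 62.94746017456055), 89.93099212646484) [0.00993306 0.01373495 0.01643912]
jig ((561.2630615234375, 232.33786010742188), (215.23696899414062, 102.1727294921875), 78.8902359008789)
[(array([ 0.503, -0.029,  0.007]), 0.64)]
top 721 ((504.923095703125, -20.712059020996094), (139.67274475097656, 60.82322311401367), 88.82583618164062) [0.00856559 0.01221874 0.016424  ]
jig ((572.17529296875, 300.3811950683594), (67.380615234375, 96.93448638916016), 78.93343353271484)
[(array([ 0.506, -0.021,  0.012]), 0.62)]
```

View pics/side4.png

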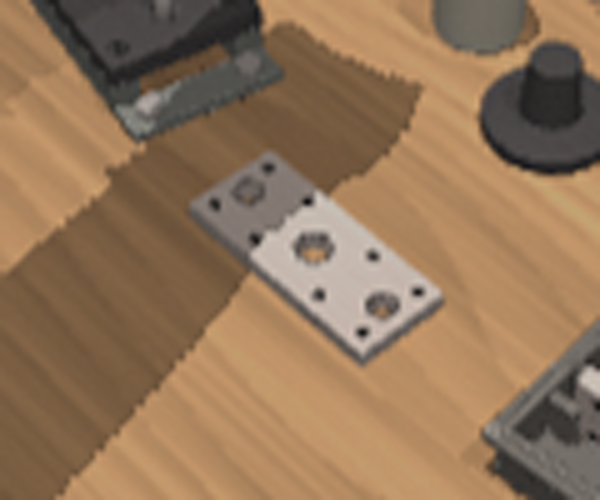

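View pics/top4.png

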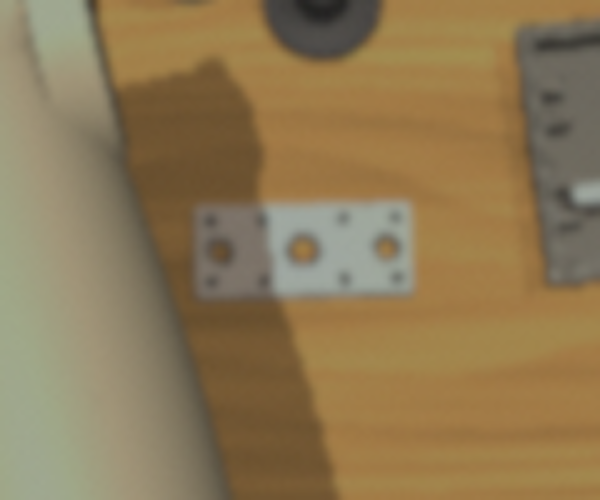

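The plate is flat (z 0.012) at (0.505, −0.0195) with yaw about 0°, and both views agree within 2.6 mm. Next I'll go above it and grip across its width.

```bash
python3 - <<'E'
from h import *
go([.505,-.0195,.08],rot(-0.6))
E
```

```text
t 9.35 shift [120.2   5.5 128.7] turn [ 0.0095 -0.0004 -0.0014] |t|deg 0.6 F [-0.3 -1.3  0.4] open 0.0854
```

Call:
apply_moves:
  rows:
    - [[20,2,45,0.005,0,0,1],[60,4,90,0.0095,0,0,1],[100,5.5,128.7,0.0095,0,-0.0014,0.85],[120,5.5,128.7,0.0095,0,-0.0014,0.85],[150,5.5,128.7,0.0095,0,-0.0014,0.85],[170,5.5,128.7,0.0095,0,-0.0014,0.85],[180,5.5,128.7,0.0095,0,-0.0014,0.85],[185,5.5,128.7,0.0095,0,-0.0014,0.85],[185,5.5,128.7,0.0095,0,-0.0014,0.85]]

```text
time: 10.25
ee_pos: [0.5052, -0.0197, 0.0158]
tcp_rot: [110.1, 89.9, 19.5]
wrist_force: [-0.1, -0.0, 0.7]
opening: 0.0727
```

```bash
python3 - <<'E'
from h import *
from workcell import cams
go([.505,-.0195,.0],rot(-0.6))
c=cams.camera("side")
b=proj(c,[.5,-.02,.04])[0].astype(int); crop(c,b[0]-50,b[1]-50,b[0]+50,b[1]+50,6,f"pics/s5.png")
E
```

```text
t 10.25 shift [15.8 -0.2 -0.2] turn [-0.0004 -0.0004 -0.0012] |t|deg 0.1 F [-0.1 -0.   0.7] open 0.0727
```

View pics/s5.png

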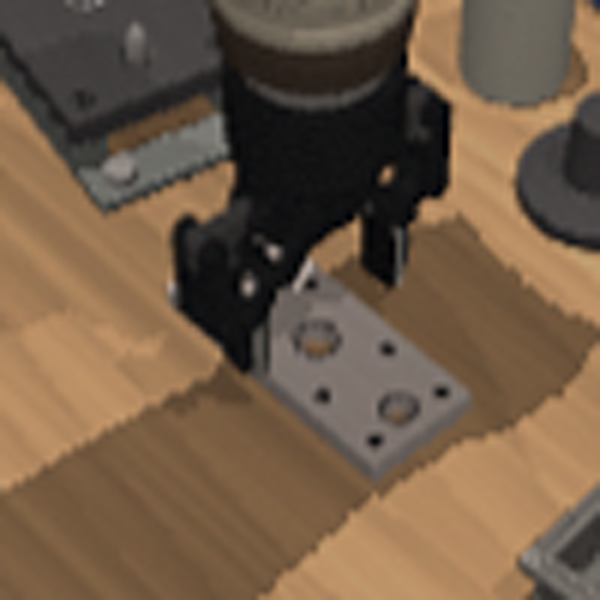

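The fingers straddle the plate at (245,360) and (390,280), level with its middle. I'll descend until they touch the bench.

Call:
apply_moves:
  rows:
    - [[6,-0.2,0,0,0,0,0.8],[10,-0.2,0,0,0,0,0.8],[13,-0.2,0,0,0,0,0.8],[15,-0.2,0,0,0,0,0.8],[16,-0.2,0,0,0,0,0.8]]

```text
time: 10.8
ee_pos: [0.5053, -0.0195, 0.0]
tcp_rot: [105.2, 89.9, 14.6]
wrist_force: [0.1, 0.0, 0.2]
opening: 0.0686
```

Call:
apply_moves:
  rows:
    - [[2,0,0,0,0,0,0.8],[3,0,0,0,0,0,0.8],[4,0,0,0,0,0,0.8],[5,0,0,0,0,0,0.8]]

```text
time: 11.2
ee_pos: [0.5053, -0.0195, -0.005]
tcp_rot: [105.0, 89.9, 14.4]
wrist_force: [-0.1, -0.0, 0.2]
opening: 0.0682
```

Call:
apply_moves:
  rows:
    - [[1,0,0,0,0,0,0.8],[2,0,0,0,0,0,0.8],[3,0,0,0,0,0,0.8],[3,0,0,0,0,0,0.8]]

```text
time: 11.6
ee_pos: [0.5054, -0.0195, -0.0072]
tcp_rot: [101.0, 89.9, 10.4]
wrist_force: [-3.7, 0.2, 9.2]
opening: 0.0682
```

Call:
apply_moves:
  rows:
    - [[-4.6,0,0,0,0,0,0.8],[-4.6,0,0,0,0,0,0.8],[-4.6,0,0,0,0,0,0.6],[-4.6,0,0,0,0,0,0.5],[-4.6,0,0,0,0,0,0.5],[-4.6,0,0,0,0,0,0.5],[-4.6,0,0,0,0,0,0.5]]
  newtons: 60

```text
time: 12.3
ee_pos: [0.5058, -0.0196, -0.0019]
tcp_rot: [96.5, 89.8, 5.9]
wrist_force: [-0.8, -0.4, 6.5]
opening: 0.0581
```

```bash
python3 - <<'E'
from h import *
go([.505,-.0195,.12],rot(0))
E
```

```text
t 12.3 shift [-1.219e+02 -5.000e-01 -1.000e-01] turn [-0.0106 -0.0003 -0.0029] |t|deg 0.6 F [-0.8 -0.4  6.5] open 0.0581
```

Call:
apply_moves:
  rows:
    - [[-20,0,0,0,0,0,0.5],[-60,0,0,0,0,0,0.5],[-100,0,0,0,0,0,0.5],[-122,0,0,-0.0106,0,0,0.5],[-122,0,0,-0.0106,0,0,0.5]]

```text
time: 12.8
ee_pos: [0.5069, -0.0196, 0.123]
tcp_rot: [91.1, 89.6, 1.1]
wrist_force: [0.9, 0.3, -2.3]
opening: 0.058
```

```bash
python3 - <<'E'
from h import *
go([.5567,.2098,.11],rot(-10.7))
E
```

```text
t 12.8 shift [  13.4   49.7 -229.4] turn [ 0.187  -0.0009 -0.0076] |t|deg 10.7 F [ 0.9  0.3 -2.3] open 0.058
```

Call:
apply_moves:
  rows:
    - [[2,8,-35,0.03,0,0,0.5],[4,18,-80,0.07,0,0,0.5],[6,27,-125,0.11,0,-0.002,0.5],[9,36,-165,0.15,0,-0.004,0.5],[12,43,-198,0.187,0,-0.0076,0.5],[13.4,48,-220,0.187,-0.0009,-0.0076,0.5],[13.4,49.7,-229.4,0.187,-0.0009,-0.0076,0.5],[13.4,49.7,-229.4,0.187,-0.0009,-0.0076,0.5]]

```text
time: 13.6
ee_pos: [0.556, 0.2103, 0.1079]
tcp_rot: [-57.8, 89.8, -158.4]
wrist_force: [-1.0, -0.2, -4.0]
opening: 0.0582
```

```bash
cat > m2.py <<'E'
from h import *
from workcell import get_obs,cams
import sys
zt=float(sys.argv[1]); tag=sys.argv[2]
go([.5567,.2098,.11],rot(-10.7))
for n in("side","top"):
    c=cams.camera(n);pickle.dump(c,open(n+tag+".pkl","wb"))
    P=cloud(c); x,y,z=P[...,0],P[...,1],P[...,2]
    m=(abs(x-.5567)<.08)&(abs(y-.21)<.11)&(abs(z-zt)<.007)&(c["range_z"]>0); p=P[m]
    if len(p)>20: print(n,len(p),cv2.minAreaRect(p[:,:2].astype(np.float32)*1000),np.percentile(p[:,2],[5,50,95]).round(4))
    b=proj(c,[.5567,.2098,.06])[0].astype(int); crop(c,b[0]-50,b[1]-50,b[0]+50,b[1]+50,6,f"pics/{n}{tag}.png")
E
python3 m2.py .1246 6
```

```text
t 13.6 shift [-2.1  0.8  0.4] turn [0.0014 0.0015 0.0024] |t|deg 0.2 F [-1.  -0.2 -4. ] open 0.0582
side 582 ((555.3151245117188, 207.4357147216797), (140.23204040527344, 86.22154235839844), 68.04863739013672) [0.1199 0.1234 0.1265]
top 261 ((551.206298828125, 168.7772979736328), (61.257667541503906, 64.5886001586914), 78.5623779296875) [0.1191 0.1221 0.1258]
```

View pics/side6.png

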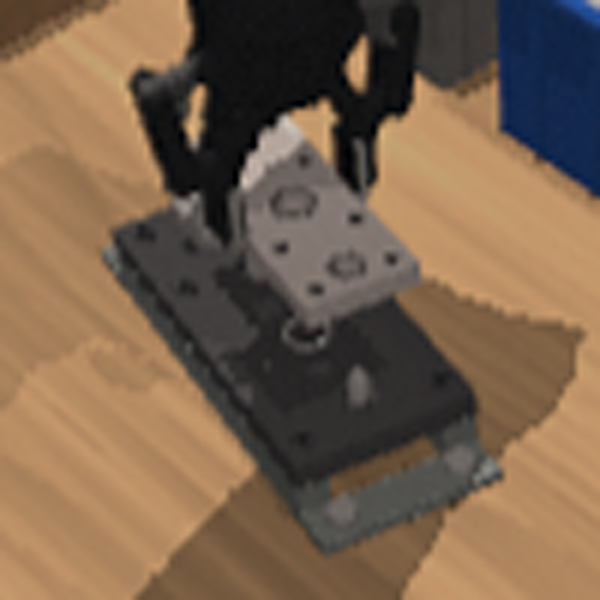

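View pics/top6.png

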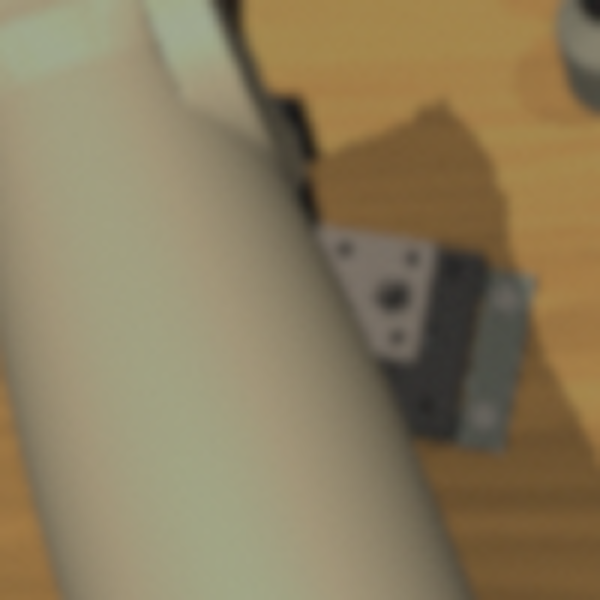

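```bash
python3 - <<'E'
from h import *
s0=pickle.load(open("side0.pkl","rb"));t0=pickle.load(open("top0.pkl","rb"))
s=pickle.load(open("side6.pkl","rb"));t=pickle.load(open("top6.pkl","rb"))
def px(c,x,y): b=proj(c,[.5567,.2098,.06])[0].astype(int); return b[0]-50+x/6-.5,b[1]-50+y/6-.5
a=np.radians(-100.7); T=np.array([.5562,.2102]); d=np.array([np.cos(a),np.sin(a)])
print("expected hole",(T+.054*d).round(4),"mid",T)
print("side hole",ray(s,*px(s,347,264),.122).round(4),"mid",ray(s,*px(s,293,202),.122).round(4))
print("top hole",ray(t,*px(t,393,297),.122).round(4))
print("side lock",ray(s,*px(s,306,335),.04).round(4),"side dowA top",ray(s,*px(s,360,368),.056).round(4))
S=lambda u0,v0,k,x,y:(u0+x/k-.5,v0+y/k-.5)
print("top0 lock",ray(t0,*S(200,155,7,377,203),.04).round(4),"dA",ray(t0,*S(200,155,7,488,214),.056).round(4),"dB",ray(t0,*S(200,155,7,253,177),.056).round(4))
print("side0 dA",ray(s0,*S(240,110,6,327,305),.056).round(4),"dB",ray(s0,*S(240,110,6,226,182),.056).round(4))
# blob centroids of plate corners? blobs of lock bush ring (bright) in both
for n,c,(u,v) in(("s",s0,(286,155)),("t",t0,(254,184))):
    g=cv2.cvtColor(c["pixels"],cv2.COLOR_RGB2GRAY).astype(float)
    w=g[v-7:v+8,u-7:u+8]; bg=np.median(w); ww=np.clip(w-bg-15,0,None); yy,xx=np.mgrid[v-7:v+8,u-7:u+8]
    print(n,"lockring",ray(c,(ww*xx).sum()/ww.sum(),(ww*yy).sum()/ww.sum(),.04).round(4))
E
```

```text
expected hole [0.5462 0.1571] mid [0.5562 0.2102]
side hole [0.5486 0.1604 0.122 ] mid [0.5583 0.2131 0.122 ]
top hole [0.5446 0.1558 0.122 ]
side lock [0.556 0.21  0.04 ] side dowA top [0.5503 0.159  0.056 ]
top0 lock [0.5547 0.2084 0.04  ] dA [0.5446 0.1555 0.056 ] dB [0.5641 0.2616 0.056 ]
side0 dA [0.5506 0.1616 0.056 ] dB [0.5711 0.2681 0.056 ]
s lockring [0.5602 0.2129 0.04  ]
t lockring [0.5511 0.2097 0.04  ]
```

Correcting for each camera's bias, the lock bush is at (0.5568, 0.2100) and the base axis is at 79.3°. The plate's holes agree with that within 1 mm, and the dowels' lead-in allows ±3.7 mm. I'll lower the plate.

```bash
python3 - <<'E'
from h import *
go([.5568,.2101,.062],rot(-10.7))
E
```

```text
t 13.7 shift [47.   0.4 -1.3] turn [-0.0002  0.0012  0.0013] |t|deg 0.1 F [-0.2 -0.7 -2.7] open 0.0578
```

Call:
apply_moves:
  rows:
    - [[15,0.4,-1,0,0.001,0.001,0.5],[30,0.4,-1,0,0.001,0.001,0.5],[42,0.4,-1,0,0.001,0.001,0.5],[47,0.4,-1,0,0.001,0.001,0.5],[50,0.4,-1,0,0.001,0.001,0.5],[53,0.4,-1,0,0.001,0.001,0.5],[56,0.4,-1,0,0.001,0.001,0.5],[58,0.4,-1,0,0.001,0.001,0.5],[58,0.4,-1,0,0.001,0.001,0.5]]

```text
time: 14.6
ee_pos: [0.5567, 0.2098, 0.0509]
tcp_rot: [-50.1, 90.0, -150.8]
wrist_force: [0.2, -0.1, -3.6]
opening: 0.058
```

```bash
python3 - <<'E'
from h import *
from workcell import get_obs
go([.5568,.2101,.062],rot(-10.7)); o=get_obs(); print(o["ee_pos"].round(4),o["torque"].round(2))
E
```

```text
t 14.6 shift [-11.1   0.1  -0.3] turn [-0.0002  0.0002  0.0003] |t|deg 0.0 F [ 0.2 -0.1 -3.6] open 0.058
[0.5567 0.2098 0.0509] [0.01 0.02 0.07]
```

Call:
apply_moves:
  rows:
    - [[2,0,0,0,0,0,0.5],[4,0,0,0,0,0,0.5],[6,0,0,0,0,0,0.5],[8,0,0,0,0,0,0.5],[9,0,0,0,0,0,0.5],[9,0,0,0,0,0,0.5]]

```text
time: 15.2
ee_pos: [0.5566, 0.2098, 0.0417]
tcp_rot: [-55.5, 90.0, -156.3]
wrist_force: [-0.1, -0.2, -2.9]
opening: 0.0581
```

Still no resistance, so it is sliding over the dowels. Now the last millimetres.

Call:
apply_moves:
  rows:
    - [[1,0,0,0,0,0,0.5],[2,0,0,0,0,0,0.5],[3,0,0,0,0,0,0.5],[3.6,0,0,0,0,0,0.5],[3.6,0,0,0,0,0,0.5]]

```text
time: 15.7
ee_pos: [0.5566, 0.2098, 0.0383]
tcp_rot: [-55.2, 90.0, -155.9]
wrist_force: [-1.7, -1.5, -0.8]
opening: 0.0578
```

Call:
apply_moves:
  rows:
    - [[0.5,0,0,0,0,0,0.5],[0.5,0,0,0,0,0,0.8],[0.5,0,0,0,0,0,0.8],[0.5,0,0,0,0,0,0.8],[-10,0,0,0,0,0,0.8],[-40,0,0,0,0,0,0.8],[-80,0,0,0,0,0,0.8],[-110,0,0,0,0,0,0.6],[-110,0,0,0,0,0,0.6]]

```text
time: 16.6
ee_pos: [0.5585, 0.2105, 0.1543]
tcp_rot: [121.2, 89.6, 20.5]
wrist_force: [0.1, -0.1, -0.2]
opening: 0.0513
```

```bash
python3 m2.py .052 7; python3 - <<'E'
from h import *
from workcell import get_obs
print(get_obs()["q"].round(1))
E
```

```text
t 16.6 shift [44.3 -1.9  1.2] turn [-0.0002 -0.0039 -0.0065] |t|deg 0.4 F [ 0.1 -0.1 -0.2] open 0.0513
side 829 ((557.3082885742188, 225.54234313964844), (193.81736755371094, 95.04151153564453), 78.96458435058594) [0.0463 0.0535 0.0567]
top 296 ((548.9625854492188, 168.23756408691406), (73.61125946044922, 72.80569458007812), 86.248779296875) [0.0469 0.0519 0.0561]
[ 20.7  10.2   6.9  86.5  -0.  121.4]
```

View pics/side7.png

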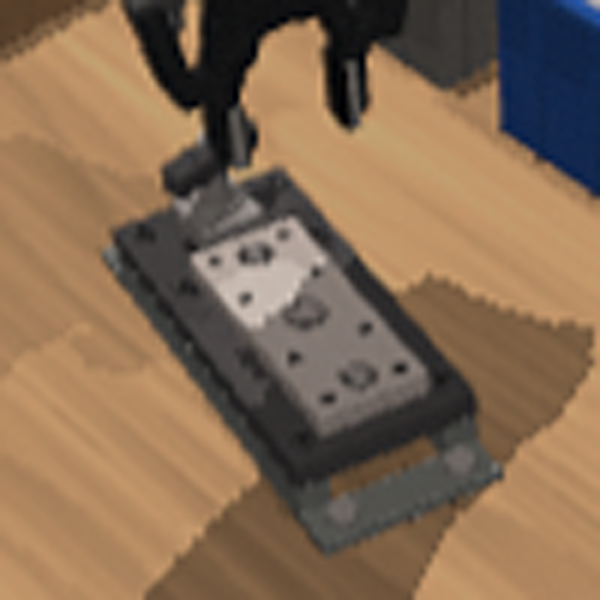

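The plate lies flat on the base with the dowels showing in its end holes, at about (258,250) and (358,373). I'll check its height from the depth data and plan the pin grasp.

```bash
python3 - <<'E'
from h import *
a=np.radians(79.3); yv=np.array([np.cos(a),np.sin(a)]); xv=np.array([yv[1],-yv[0]])
for n in("side7","top7"):
    c=pickle.load(open(n+".pkl","rb")); P=cloud(c); d=P[...,:2]-np.array([.5568,.21]); lx=d@xv; ly=d@yv; z=P[...,2]; ok=(c["range_z"]>0)&(z<.075)&(z>.02)
    pl=ok&(abs(lx)<.024)&(abs(ly)<.064); jt=ok&(abs(lx)>.037)&(abs(lx)<.045)&(abs(ly)<.06)
    A=np.c_[lx[pl],ly[pl],np.ones(pl.sum())]; s=np.linalg.lstsq(A,z[pl],rcond=None)[0]
    print(n,"plate",pl.sum(),np.median(z[pl]).round(4),"slope",s.round(4),"jigtop",jt.sum(),np.median(z[jt]).round(4) if jt.sum() else None)
    for k in(-.04,0,.04):
        m=pl&(abs(ly-k)<.02); print(k,m.sum(),np.mean(z[m]).round(4) if m.sum() else None)
go([.575,.3073,.125],rot(99.2))
E
```

```text
side7 plate 462 0.0538 slope [-0.0039 -0.0005  0.0537] jigtop 152 0.0416
-0.04 153 0.0539
0 147 0.053
0.04 135 0.0541
top7 plate 188 0.0519 slope [-0.002   0.0012  0.0519] jigtop 59 0.0404
-0.04 157 0.0521
0 14 0.0513
0.04 0 None
t 16.7 shift [ 24.6  -0.6 -99. ] turn [-1.9183e+00  8.0000e-04 -1.7000e-03] |t|deg 109.9 F [-0.5 -0.1 -0.6] open 0.0511
```

The plate is seated: its top is 12 mm above the base and level. Now the pin.

Call:
apply_moves:
  rows:
    - [[0,0,-10,-0.15,0,0,0.45],[0,0,-20,-0.3,0,0,0.45],[0,0,-30,-0.45,0,0,0.45],[0,0,-40,-0.6,0,0,0.45],[0,0,-50,-0.75,0,0,0.45],[0,0,-60,-0.9,0,0,0.45],[0,0,-70,-1.05,0,0,0.45],[0,0,-80,-1.2,0,0,0.45],[5,0,-90,-1.35,0,0,0.45],[10,-0.6,-99,-1.5,0,0,0.45],[15,-0.6,-99,-1.65,0,0,0.45],[20,-0.6,-99,-1.8,0,0,0.45],[24.6,-0.6,-99,-1.9183,0,0,0.45],[24.6,-0.6,-99,-1.9183,0,0,0.45],[24.6,-0.6,-99,-1.9183,0,0,0.45]]

```text
time: 18.2
ee_pos: [0.5746, 0.3071, 0.1241]
tcp_rot: [-89.0, 90.0, -80.0]
wrist_force: [-0.5, 0.2, -0.8]
opening: 0.0384
```

```bash
python3 - <<'E'
from h import *
from workcell import get_obs,cams
go([.575,.3073,.066],rot(99.2)); print(get_obs()["q"].round(1))
c=cams.camera("side")
b=proj(c,[.57,.29,.1])[0].astype(int); crop(c,b[0]-50,b[1]-50,b[0]+50,b[1]+50,6,f"pics/s8.png")
go([.575,.3073,.066],rot(99.2))
E
```

```text
t 18.2 shift [58.1  0.1  0.5] turn [-0.0035  0.      0.0002] |t|deg 0.2 F [-0.5  0.2 -0.8] open 0.0384
[28.1 18.2 13.6 85.4 -0.  19.1]
t 18.25 shift [58.5  0.   0.2] turn [-0.0033  0.0007 -0.    ] |t|deg 0.2 F [-0.1 -0.2  0.7] open 0.0386
```

View pics/s8.png

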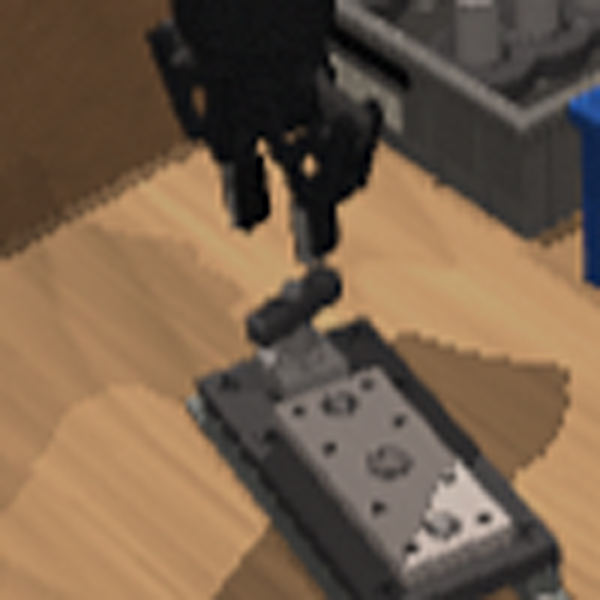

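The open jaws at about (245,225) and (315,255) are aligned across the bar at (295,305). I'll descend and grip.

Call:
apply_moves:
  rows:
    - [[20,0,0,0,0,0,0.45],[40,0,0,-0.003,0,0,0.45],[50,0,0,-0.003,0,0,0.45],[55,0,0,-0.003,0,0,0.45],[58,0,0,-0.003,0,0,0.45],[58,0,0,-0.003,0,0,0.3],[58,0,0,-0.003,0,0,0.1],[58,0,0,-0.003,0,0,0],[58,0,0,-0.003,0,0,0],[58,0,0,-0.003,0,0,0]]
  newtons: 90

```text
time: 19.25
ee_pos: [0.5752, 0.3074, 0.0676]
tcp_rot: [12.4, 89.9, 21.5]
wrist_force: [-0.7, -1.0, 5.1]
opening: 0.0145
```

```bash
python3 - <<'E'
from h import *
from workcell import get_obs
go([.575,.3073,.066],rot(99.2)); o=get_obs();print(o["ee_pos"].round(4),o["torque"].round(2))
E
```

```text
t 19.25 shift [ 1.6 -0.1 -0.2] turn [-0.0004  0.0022 -0.0005] |t|deg 0.1 F [-0.7 -1.   5.1] open 0.0145
[0.5752 0.3074 0.0676] [-0.12  0.07 -0.04]
```

Call:
apply_moves:
  rows:
    - [[-3,0,0,0,0,0,0],[-6,0,0,0,0,0,0],[-9,0,0,0,0,0,0],[-14,0,0,0,0,0,0],[-20,0,0,0,0,0,0],[-26,0,0,0,0,0,0],[-32,0,0,0,0,0,0],[-40,0,0,0,0,0,0],[-50,0,0,0,0,0,0],[-60,0,0,0,0,0,0],[-70,0,0,0,0,0,0],[-70,0,0,0,0,0,0]]

```text
time: 20.45
ee_pos: [0.5758, 0.3078, 0.1399]
tcp_rot: [16.2, 89.7, 25.3]
wrist_force: [1.6, -0.4, -2.6]
opening: 0.0144
```

```bash
python3 - <<'E'
from h import *
from workcell import get_obs,cams
o=get_obs();print(o["ee_pos"].round(4),o["wrist_force"].round(1),o["torque"].round(2))
c=cams.camera("side");pickle.dump(c,open("side9.pkl","wb"))
b=proj(c,[.57,.29,.1])[0].astype(int); print(b);crop(c,b[0]-50,b[1]-50,b[0]+50,b[1]+50,6,f"pics/s9.png")
go([.5566,.2096,.1376],rot(99.2))
E
```

```text
[0.5758 0.3078 0.1399] [ 1.6 -0.4 -2.6] [ 0.01 -0.02  0.04]
[271 125]
t 20.5 shift [  0.9 -93.8 -34.3] turn [-0.0004  0.0039 -0.0011] |t|deg 0.2 F [-0.6  0.3 -2.2] open 0.0143
```

View pics/s9.png

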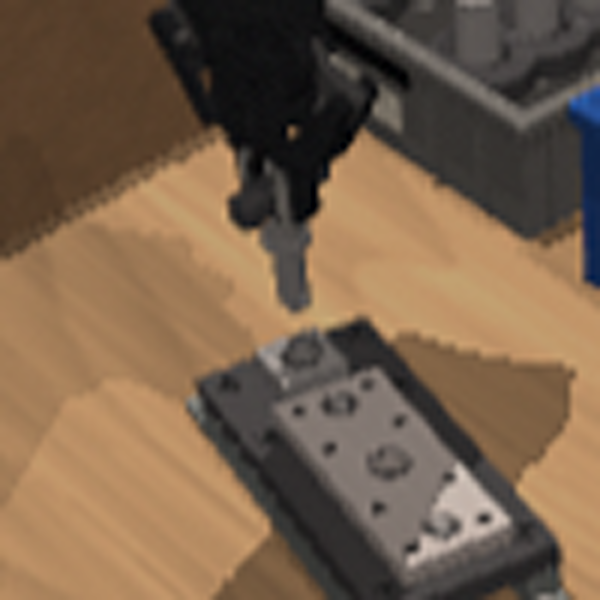

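```bash
python3 - <<'E'
from h import *
go([.5567,.2092,.138],rot(99.2))
E
```

```text
t 20.5 shift [  0.5 -94.2 -34.3] turn [-0.0004  0.0039 -0.0011] |t|deg 0.2 F [-0.6  0.3 -2.2] open 0.0143
```

Call:
apply_moves:
  rows:
    - [[0,-20,-7,0,0.001,0,0],[0,-50,-18,0,0.003,0,0],[0,-75,-27,0,0.004,-0.001,0],[0,-90,-33,0,0.004,-0.001,0],[0.5,-94.2,-34.3,0,0.004,-0.001,0],[0.5,-94.2,-34.3,0,0.004,-0.001,0],[0.5,-94.2,-34.3,0,0.004,-0.001,0]]

```text
time: 21.2
ee_pos: [0.5568, 0.2099, 0.1378]
tcp_rot: [94.8, 90.0, 104.0]
wrist_force: [0.6, 0.6, -1.9]
opening: 0.0145
```

```bash
python3 - <<'E'
from h import *
from workcell import get_obs,cams
c=cams.camera("side");pickle.dump(c,open("side10.pkl","wb"))
b=proj(c,[.5567,.21,.1])[0].astype(int); print(b);crop(c,b[0]-40,b[1]-40,b[0]+40,b[1]+40,7,f"pics/s10.png")
o=get_obs();print(o["ee_pos"].round(4))
go([.5567,.2092,.116],rot(99.2))
# predicted tip and hole-center pixels
for P in([.5567,.2092,o["ee_pos"][2]-.0676+.084-.074],[.5567,.2092,.052]):
    print((proj(c,P)[0]-b+40+.5)*7)
E
```

```text
[284 139]
[0.5568 0.21   0.1378]
t 21.25 shift [21.8 -0.8 -0.2] turn [ 0.0003 -0.0001 -0.0003] |t|deg 0.0 F [ 0.5  1.4 -2.2] open 0.0145
[289.46165307 326.75627298]
[294.43141991 377.14501125]
```

View pics/s10.png

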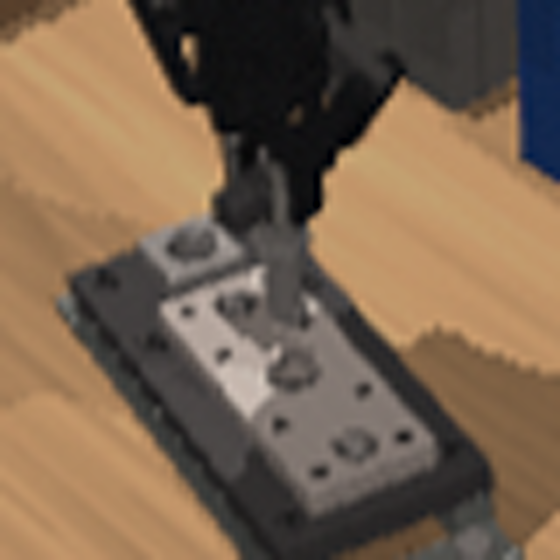

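The tip at (285,318) is in line with the middle hole at (292,369), matching the prediction. I'll push it down in stages.

Call:
apply_moves:
  rows:
    - [[10,-0.5,0,0,0,0,0],[20,-0.8,0,0,0,0,0],[25,-0.8,0,0,0,0,0],[28,-0.8,0,0,0,0,0],[30,-0.8,0,0,0,0,0],[32,-0.8,0,0,0,0,0],[34,-0.8,0,0,0,0,0],[34,-0.8,0,0,0,0,0]]

```text
time: 22.05
ee_pos: [0.557, 0.2093, 0.1039]
tcp_rot: [70.3, 90.0, 79.5]
wrist_force: [-0.0, -0.7, -0.8]
opening: 0.0144
```

Call:
apply_moves:
  rows:
    - [[2,0,0,0,0,0,0],[4,0,0,0,0,0,0],[6,0,0,0,0,0,0],[8,0,0,0,0,0,0],[10,0,0,0,0,0,0],[12,0,0,0,0,0,0],[12,0,0,0,0,0,0]]

```text
time: 22.75
ee_pos: [0.5568, 0.2092, 0.0912]
tcp_rot: [151.2, 90.0, 160.4]
wrist_force: [-0.7, 0.4, -3.3]
opening: 0.0145
```

Call:
apply_moves:
  rows:
    - [[2,0,0,0,0,0,0],[4,0,0,0,0,0,0],[7,0,0,0,0,0,0],[10,0,0,0,0,0,0],[13,0,0,0,0,0,0],[16,0,0,0,0,0,0],[18,0,0,0,0,0,0],[18,0,0,0,0,0,0]]

```text
time: 23.55
ee_pos: [0.5564, 0.209, 0.0719]
tcp_rot: [-179.9, 89.9, -170.6]
wrist_force: [0.8, -0.3, -7.8]
opening: 0.0141
```

```bash
python3 - <<'E'
from h import *
from workcell import get_obs
o=get_obs();print(o["ee_pos"].round(4),o["wrist_force"].round(1),o["torque"].round(2))
go([.5567,.2092,.0676],rot(99.2))
E
```

```text
[0.5564 0.209  0.0719] [ 0.8 -0.3 -7.8] [ 0.03 -0.14 -0.04]
t 23.55 shift [4.3 0.1 0.4] turn [ 0.0003 -0.0022  0.    ] |t|deg 0.1 F [ 0.8 -0.3 -7.8] open 0.0141
```

Call:
apply_moves:
  rows:
    - [[2,0,0,0,0,0,0],[3.5,0,0,0,0,0,0],[4.5,0,0,0,0,0,0],[5.5,0,0,0,0,0,0],[5.5,0,0,0,0,0,0]]

```text
time: 24.05
ee_pos: [0.5565, 0.2091, 0.0676]
tcp_rot: [168.2, 89.9, 177.4]
wrist_force: [-3.3, -1.3, 4.0]
opening: 0.0144
```

```bash
python3 - <<'E'
from h import *
from workcell import get_obs
o=get_obs();print(o["ee_pos"].round(4),o["wrist_force"].round(1),o["torque"].round(2))
E
```

```text
[0.5565 0.2091 0.0676] [-3.3 -1.3  4. ] [-0.22  0.59  0.06]
```

Call:
apply_moves:
  rows:
    - [[2,0,0,0,0,0,0],[3,0,0,0,0,0,0],[3,0,0,0,0,0,0]]

```text
time: 24.35
ee_pos: [0.5566, 0.2091, 0.0675]
tcp_rot: [34.3, 89.9, 43.5]
wrist_force: [-10.2, -3.5, 18.8]
opening: 0.0144
```

It hits a hard stop at TCP z 0.0675, the same height as when parked. I'll release, retreat and check.

Call:
apply_moves:
  rows:
    - [[1,0,0,0,0,0,0],[1,0,0,0,0,0,0.4],[1,0,0,0,0,0,0.45],[1,0,0,0,0,0,0.45],[-15,0,0,0,0,0,0.45],[-50,0,0,0,0,0,0.45],[-90,0,0,0,0,0,0.45],[-120,40,-40,0,0,0,0.45],[-120,80,-80,0,0,0,0.45],[-120,120,-120,0,0,0,0.45],[-120,150,-150,0,0,0,0.45],[-120,150,-150,0,0,0,0.45],[-120,150,-150,0,0,0,0.45]]

```text
time: 25.65
ee_pos: [0.3827, 0.3346, 0.1877]
tcp_rot: [43.3, 89.9, 52.8]
wrist_force: [1.3, 0.1, -0.9]
opening: 0.0384
```

```bash
python3 - <<'E'
from h import *
from workcell import get_obs,cams
o=get_obs();print(o["ee_pos"].round(4),o["wrist_force"].round(1))
a=np.radians(79.3); yv=np.array([np.cos(a),np.sin(a)]); xv=np.array([yv[1],-yv[0]])
for n in("side","top"):
    c=cams.camera(n);pickle.dump(c,open(n+"11.pkl","wb"))
    b=proj(c,[.5567,.21,.06])[0].astype(int);crop(c,b[0]-45,b[1]-45,b[0]+45,b[1]+45,6,f"pics/{n}11.png")
    P=cloud(c); d=P[...,:2]-np.array([.5567,.21]); lx=d@xv; ly=d@yv; z=P[...,2]; ok=c["range_z"]>0
    h=ok&(abs(lx)<.04)&(abs(ly)<.04)&(z>.075)&(z<.12); p=P[h]
    if len(p)>5: print(n,"handle",len(p),cv2.minAreaRect(p[:,:2].astype(np.float32)*1000),np.percentile(p[:,2],[50,90,97]).round(4))
    pl=ok&(abs(lx)<.026)&(abs(ly)<.066)&(abs(ly)>.03)&(z<.065)&(z>.045); jt=ok&(abs(lx)>.037)&(abs(lx)<.045)&(abs(ly)<.06)&(z<.05)
    for k in(-.05,.05):
        m=pl&(abs(ly-k)<.02); print(k,m.sum(),np.median(z[m]).round(4) if m.sum() else None)
    print("jig",np.median(z[jt]).round(4))
    for l in("narrow_plate","spanner_grip","driver_grip","oil","flange","channel","tin"): print(l,[np.round(r["at"],3) for r in cams.find_in(l,c)[:1]])
E
```

```text
[0.3827 0.3346 0.1877] [ 1.3  0.1 -0.9]
side handle 132 ((556.2230834960938, 209.82107543945312), (59.783634185791016, 18.882366180419922), 8.183770179748535) [0.0923 0.097  0.1012]
-0.05 151 0.0539
0.05 81 0.0546
jig 0.0418
narrow_plate [array([ 0.534, -0.265,  0.04 ])]
spanner_grip [array([0.343, 0.273, 0.008])]
driver_grip [array([ 0.306, -0.274,  0.026])]
oil [array([0.687, 0.038, 0.072])]
flange [array([ 0.666, -0.048,  0.017])]
channel [array([0.306, 0.409, 0.014])]
tin [array([ 0.392, -0.429,  0.059])]
top handle 110 ((556.1209106445312, 208.30996704101562), (61.477325439453125, 16.118986129760742), 8.865249633789062) [0.0923 0.0971 0.0987]
-0.05 181 0.0519
0.05 178 0.052
jig 0.0403
narrow_plate [array([ 0.536, -0.258,  0.045])]
spanner_grip [array([0.35 , 0.279, 0.01 ])]
driver_grip [array([ 0.668, -0.037,  0.012])]
oil [array([0.689, 0.044, 0.083])]
flange [array([ 0.664, -0.035,  0.011])]
channel []
tin [array([0.349, 0.281, 0.006])]
```

View pics/side11.png

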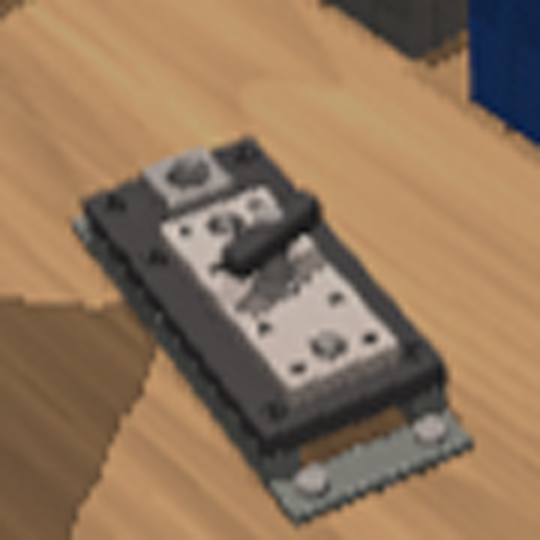

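View pics/top11.png

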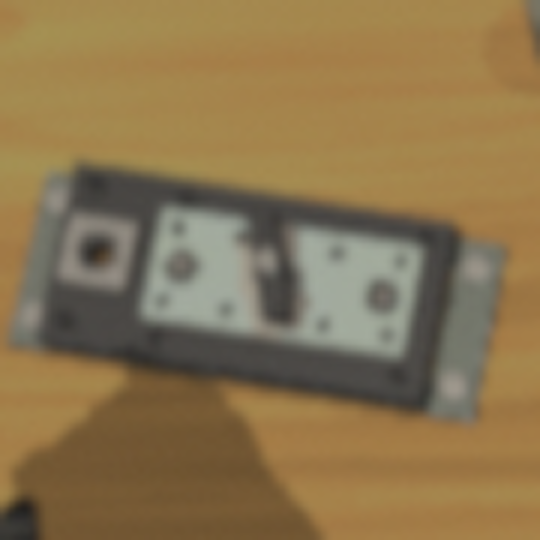

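Both pictures show the plate seated on both dowels and the pin upright in the middle hole, handle at about (275,235) in the side crop. Depth alone is only good to about 1 mm for the shoulder height. So I'll press the button with closed fingers, which checks the height and makes sure it's home.

```bash
python3 - <<'E'
from h import *
go([.5563,.2091,.15],rot(99.2))
E
```

```text
t 26.45 shift [  37.5 -149.9  149.7] turn [ 0.0002  0.001  -0.0007] |t|deg 0.1 F [ 0.4 -0.8 -0.2] open 0.0382
```

Call:
apply_moves:
  rows:
    - [[0,-30,30,0,0,0,0],[0,-65,65,0,0,0,0],[0,-100,100,0,0,0,0],[10,-130,130,0,0,0,0],[25,-149.9,149.7,0,0,0,0],[50,-149.9,149.7,0,0,0,0],[70,-149.9,149.7,0,0,0,0],[80,-149.9,149.7,0,0,0,0],[83,-149.9,149.7,0,0,0,0],[86,-149.9,149.7,0,0,0,0],[86,-149.9,149.7,0,0,0,0]]
  newtons: 30

```text
time: 27.55
ee_pos: [0.5565, 0.2095, 0.1022]
tcp_rot: [23.1, 89.9, 32.3]
wrist_force: [-0.2, 0.1, 0.8]
opening: 0.0001
```

Call:
apply_moves:
  rows:
    - [[2,0,0,0,0,0,0],[3,0,0,0,0,0,0],[4,0,0,0,0,0,0],[5,0,0,0,0,0,0],[5,0,0,0,0,0,0]]

```text
time: 28.05
ee_pos: [0.5567, 0.2096, 0.098]
tcp_rot: [19.5, 89.8, 28.8]
wrist_force: [-1.8, -1.3, 5.4]
opening: -0.0003
```

The fingers touch at z 0.098, exactly the button height when fully home. A little more pressure, then retreat.

Call:
apply_moves:
  rows:
    - [[1,0,0,0,0,0,0],[2,0,0,0,0,0,0],[2,0,0,0,0,0,0]]

```text
time: 28.35
ee_pos: [0.5572, 0.2098, 0.098]
tcp_rot: [16.5, 89.7, 25.8]
wrist_force: [-2.6, -1.0, 12.1]
opening: 0.0001
```

Call:
apply_moves:
  rows:
    - [[-10,0,0,0,0,0,0],[-50,0,0,0,0,0,0],[-90,0,0,0,0,0,0],[-110,40,-40,0,0,0,0],[-110,80,-80,0,0,0,0],[-110,120,-120,0,0,0,0],[-110,120,-120,0,0,0,0],[-110,120,-120,0,0,0,0]]

```text
time: 29.15
ee_pos: [0.4169, 0.3103, 0.2086]
tcp_rot: [21.7, 89.6, 31.2]
wrist_force: [0.4, 0.2, -0.1]
opening: -0.0002
```

```bash
python3 - <<'E'
from h import *
from workcell import get_obs,cams
o=get_obs();print(o["time"],o["ee_pos"].round(4),o["wrist_force"].round(1))
c=cams.camera("side");cv2.imwrite("pics/s12.png",cv2.cvtColor(c["pixels"],cv2.COLOR_RGB2BGR))
E
```

```text
29.15 [0.4169 0.3103 0.2086] [ 0.4  0.2 -0.1]
```

View pics/s12.png

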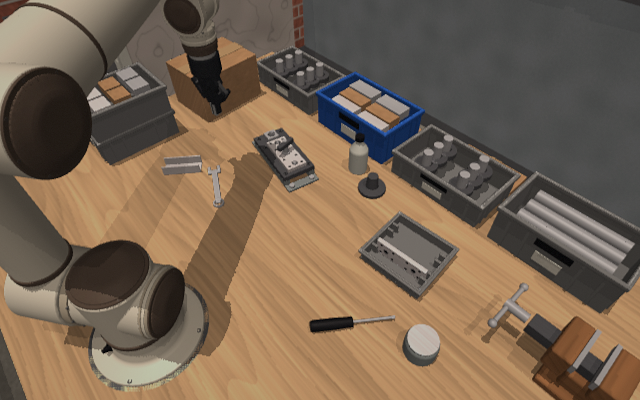

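The plate and pin are in place on the base at (285,155). The narrow plate is still in the tray at (403,256), and the other things are where they started. The arm is clear, so I'm handing in.

```bash
python3 -c "
from workcell import bot; print(bot.job_done())"
```

```text
the job is handed in; nothing more can be done
None
```

The wider plate is on the base over both dowels and locked with the ball-lock pin. I handed the job in at about 29 s with the arm clear; no verdict was reported.

**What I did:** I lifted the plate from the far slot, laid it flat on the bench and regripped it across its width. I then lowered it over the dowels, drew the pin from its parking bush and pushed it through the middle hole to a hard stop.

**Last checks:**
- **Plate height:** its top sits about 12 mm above the base top in both cameras, and level (slopes under 0.004), as it should when seated.
- **Pin height:** pressing the button with closed fingers at up to 12 N met a firm stop at 98 mm, its height when fully home. That press is my evidence that the pin is home. I felt no clear snap and did no pull test.
- **Narrow plate and bystanders:** in the last picture they are where they started. The side-camera positions agree within about 6 mm of the first readings.

**What failed or disagreed:**
- **First lay-down:** the first pose stopped at a joint limit, so I used a smaller tilt a bit farther out.
- **Camera offset:** the two cameras differed by 3–5 mm at the same points. I averaged them and checked the result against the measured tool position.
- **Networks on the top view:** late on, they missed the channel and confused the screwdriver and tin with other things. I discounted those readings.

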